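Sieve the small vial caps out of the washed caps

ROBOT

A 6-joint arm with a two-finger parallel gripper is mounted at the origin on the work surface. World frame = base frame: x ahead of the robot, y to its left, z up, the work surface at z = 0. Lengths are in m, angles in rad, forces in N, time in s.
With the tool pointing down it reaches from about 0.3 to 0.775 m from the base axis. Payload 14.6 kg.
Tool frame: the origin (TCP) lies at the very end of the fingers, on their centre line; the grasp point (between the pads) lies 19 mm behind it; z points along the fingers, y is the direction in which the jaws open and shut (so a half turn about z gives the same grasp; the last joint's range is limited). The gripper opens to 94 mm and grips with 3 to 60 N. Pads are 16 mm wide; open, the fingers measure 119 mm over their backs; the gripper's body (75 mm by 177 mm) begins 78 mm behind the grasp point.
Start: joints at [1.206, 0.3, 1.521, -0, 1.321, -0.067], TCP at [0.161, 0.526, 0.205] pointing down, gripper open.
Joint ranges: [-3.03, 3.03], [-0.79, 2.21], [0.23, 2.52], [-1.04, 4.18], [0, 3.07], [-2.55, 2.55]. Speed limits (rad/s): [2.22, 2.22, 2.57, 3.14, 3.14, 3.14].

INTERFACE

Orientations are given as [roll, pitch, yaw] about the fixed x, y, z axes, in that order (R = Rz(yaw) Ry(pitch) Rx(roll)).
In Python, from station import ctrl, eyes gives the robot as it stands.
- The arm moves only by the tool jog_arm, never from a script. Its argument "moves" is a list of rows, each a list of 3 entries, a list of its own where there are three numbers: the shift along the world's x, y, z in mm, then the turn, a rotation vector about the world's x, y, z in units of 5 degrees (1.0 is 5 degrees), then the finger opening in mm, from 0 to 94. In form: [[[tx, ty, tz], [wx, wy, wz], jaw], ...]. A call has 1 to 5 rows; each row is the pose to reach, as a shift and turn from the pose commanded when the call began; what a row does not reach only later rows make up. A row lasts 1/12 s, in which the tool goes at most 41.7 mm and 7.16 degrees, less where a joint would pass 70% of its speed; a pose out of reach is approached as far as the arm can. A call with a gripper value outside its range is refused whole. The fingers move at their own pace and stop on an object; "squeeze" is the grip in N (left out, the last holds). Time passes only in rows, so rows that repeat a pose let the fingers close. It gives the time, the measured TCP pose, the force and the opening at its end, in the units of the state.
- ctrl.get_obs(): the state, without advancing time (a new reading comes with each control period).
- eyes.camera(name): name is "scene" or "top" or "wrist"; returns a dict with "frame" (400x640x3 uint8, red, green, blue), "vertical_fov" (degrees; the focal length in pixels is half the picture's height over the tangent of half this angle, whatever the lens; pixels are square), "cx", "cy" (the principal point, pixels), "eye" and "attitude" of the camera in the world; the wrist camera has in their place "hand_eye" (4x4, takes a point from camera to tool coordinates, whose origin is the TCP and whose axes are the flange's). Camera axes: x right, y down, z forward; pixel columns grow to the right and rows downward; lengths in m; the calibration is good to about 2 mm. A picture is of the moment at which its call begins: read the wrist's pose just before it. There is no depth.
- ctrl.hand_in(): hands the job in, once; it reports no verdict.
The state is a dict: "time_s": time; "qpos": joint angles; "joint_vel": joint speeds; "tau": joint torques, N m; "ee_pos": TCP position; "eef_rot": TCP orientation; "force": force on the tool from outside, world axes, zero at the start; "moment": the same for the moment, N m; "grip_width": finger opening in m.
Only numpy, scipy, OpenCV 4.12 (cv2) and the standard library are available. Lean on these libraries where they do the work, as an engineer would, in place of code of your own. Each camera call takes 0.05 s, during which the arm holds its last target.

TASK

Pick up the metal sieve by its green handle, carry it smoothly and level over the white basin without losing a cap on the way, and shake it side to side there until both small orange caps have dropped through into the basin. The large blue cap must stay in the sieve. Then put the sieve back down, upright, where it stood, and let go.

Things in the scene. Friction and masses are not known exactly. Their poses are not given: they have to be found in the camera images.
- sieve: Metal sieve, 146 mm square, 0.35 kg. Origin: centre underneath, on the table; z up. Walls to z 55 mm. Floor at z 12 mm: solid strip along x (|y| < 18), beyond it on each side two 22 mm slots along x with a 5 mm rod between. Green handle bar over the middle along y: 14 mm wide (x), 146 long, z 105-123 mm, a post at each end; grip its middle from above. Shake along y: caps slide into the slots.
- basin: White rectangular open basin, fixed, 240 mm (its x) by 280 mm (its y) outside, 50 mm high, walls and floor about 4 mm. Origin: centre of its underside, on the work surface; z up.
- small_cap_a: Small orange cap, a disc 14 mm across, 8 mm high, 10 g, loose on the sieve's middle strip. Origin: centre of its underside at the start. Smooth plastic, friction 0.2 to 0.3: it stays put while the sieve moves gently and level, and slides above about 3 m/s2 sideways (such as strokes of 60 mm, to and fro, each in 0.2 to 0.3 s), then drops through a slot.
- small_cap_b: A second small orange cap, the same as the first.
- large_cap: Large blue cap, 36 mm across, 26 mm high, 20 g, loose in the sieve, just as slippery, too large for the slots. Origin: centre of its underside at the start.

How it is judged:
On the way, in this order (a step that is already met when the one before it is completed fails the run):
1. the sieve is over the basin, clear of its rim, with all three caps still in it (x of sieve in the frame of basin between -0.09 and 0.09 m and y of sieve in the frame of basin between -0.09 and 0.09 m and z of sieve in the frame of basin above 0.052 m and x of small_cap_a in the frame of sieve between -0.072 and 0.072 m and y of small_cap_a in the frame of sieve between -0.072 and 0.072 m and z of small_cap_a in the frame of sieve between 0.004 and 0.056 m and x of small_cap_b in the frame of sieve between -0.072 and 0.072 m and y of small_cap_b in the frame of sieve between -0.072 and 0.072 m and z of small_cap_b in the frame of sieve between 0.004 and 0.056 m and x of large_cap in the frame of sieve between -0.072 and 0.072 m and y of large_cap in the frame of sieve between -0.072 and 0.072 m and z of large_cap in the frame of sieve between 0.004 and 0.056 m), for 0.1 s.
2. with the sieve still held over the basin, both small caps lie in the basin and the large cap is in the sieve (x of sieve in the frame of basin between -0.09 and 0.09 m and y of sieve in the frame of basin between -0.09 and 0.09 m and z of sieve in the frame of basin above 0.052 m and x of small_cap_a in the frame of basin between -0.12 and 0.12 m and y of small_cap_a in the frame of basin between -0.14 and 0.14 m and z of small_cap_a in the frame of basin between 0 and 0.04 m and x of small_cap_b in the frame of basin between -0.12 and 0.12 m and y of small_cap_b in the frame of basin between -0.14 and 0.14 m and z of small_cap_b in the frame of basin between 0 and 0.04 m and x of large_cap in the frame of sieve between -0.072 and 0.072 m and y of large_cap in the frame of sieve between -0.072 and 0.072 m and z of large_cap in the frame of sieve between 0.004 and 0.056 m), for 0.2 s.
At the end, for the whole second after the job is handed in: Both small caps lie in the basin, the large cap is in the sieve, and the sieve stands upright (within 6 degrees), released and at rest, within 40 mm of where it stood at the start (x of small_cap_a in the frame of basin between -0.12 and 0.12 m and y of small_cap_a in the frame of basin between -0.14 and 0.14 m and z of small_cap_a in the frame of basin between 0 and 0.04 m and x of small_cap_b in the frame of basin between -0.12 and 0.12 m and y of small_cap_b in the frame of basin between -0.14 and 0.14 m and z of small_cap_b in the frame of basin between 0 and 0.04 m and x of large_cap in the frame of sieve between -0.072 and 0.072 m and y of large_cap in the frame of sieve between -0.072 and 0.072 m and z of large_cap in the frame of sieve between 0.004 and 0.056 m and distance of sieve from where it was at the start of the episode below 0.04 m and angle between sieve's own z axis and vertical below 0.1 rad and linear speed of sieve below 0.02 m/s and contact force between sieve and the fingers below 0.1 N); the robot touches nothing.
It fails at once if the sieve is tipped more than 25 degrees (angle between sieve's own z axis and vertical above 0.436 rad).
It also fails if it takes over 58 s, if anything falls off the work surface, if the arm or the gripper's body presses on something with over 40 N, if the wrist force passes 120 N, or if a joint passes its speed limit or range.

## Working session

There is one attempt and no reset: what is moved stays moved. The work goes in short steps, Python scripts to look and compute and a tool call to move; the robot and the scene stay as the last step left them, time stands still between calls to the robot, and variables do not carry over. Pictures are saved under pics/ and viewed, and the job is handed in when it is done.

Besides the shell and the picture viewer there is one more tool, called after "Call:" as name(argument=value, ...) on one line, values as JSON. jog_arm: Moves the arm, as the interface text tells. Its arguments: {"type":"object","properties":{"moves":{"type":"array","items":{"type":"array"}},"squeeze":{"type":"number"}},"required":["moves"]}

```bash
ls; mkdir -p pics; python3 - <<'E'
from station import ctrl, eyes
import cv2
print(ctrl.get_obs())
for n in ["scene","top"]:
    c=eyes.camera(n); cv2.imwrite(f"pics/{n}0.png",c["frame"][:,:,::-1]); print({k:v for k,v in c.items() if k!="frame"})
E
```

```text
pics
{'time_s': 0.0, 'qpos': array([ 1.20639362e+00,  3.00457882e-01,  1.52162853e+00,  8.91517304e-06,
        1.32072727e+00, -6.65829920e-02]), 'joint_vel': array([ 2.02743365e-06,  1.13165743e-03, -3.00579817e-03,  1.05023974e-03,
       -1.28780164e-04,  1.16121583e-03]), 'tau': array([-1.65316538e-03, -5.31809556e+01, -3.52733159e+01,  7.07525178e-02,
        2.44310807e-02, -6.58159274e-05]), 'ee_pos': array([0.16127813, 0.52551909, 0.20487352]), 'eef_rot': array([-3.14037491e+00, -8.98555215e-05,  2.84377067e+00]), 'force': array([0.18451559, 0.30388355, 0.69385538]), 'moment': array([ 0.02564347, -0.02221616,  0.02934019]), 'grip_width': 0.09394607369963379}
{'vertical_fov': 53.100692517634165, 'cx': 312.8884176142659, 'cy': 189.36414936123947, 'eye': array([0.99020353, 0.20228284, 0.82742498]), 'attitude': array([-2.59570491e+00, -1.13778873e-03,  1.98635702e+00])}
{'vertical_fov': 57.86024806415456, 'cx': 320.8809381565204, 'cy': 198.37653829344845, 'eye': array([ 0.45822501, -0.01116719,  0.68917173]), 'attitude': array([-2.97674679,  0.02556061, -1.56021903])}
```

View pics/scene0.png

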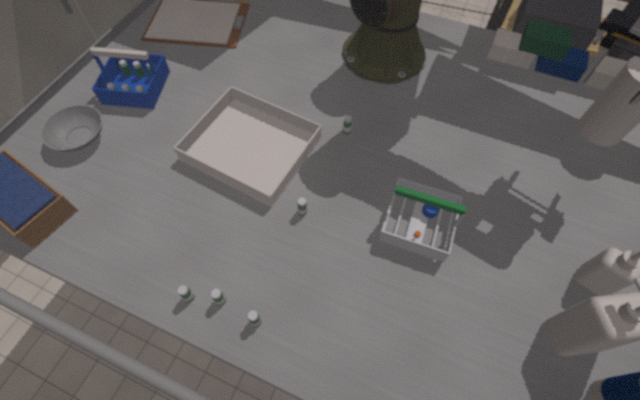

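View pics/top0.png

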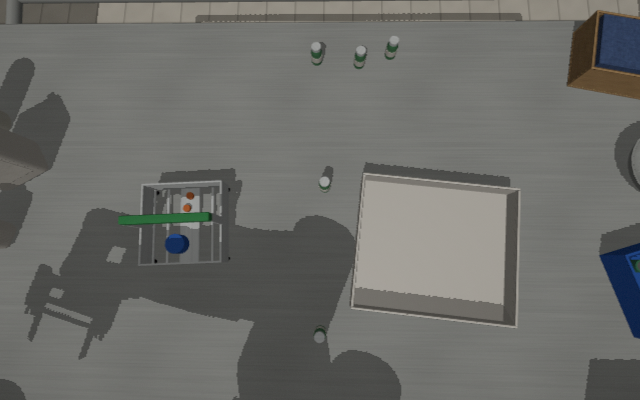

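The scene view shows the sieve (about 425,222 px) and the basin (about 248,145). In the top view the sieve is near (183,222), the basin near (435,250), the orange caps at (190,197) and (187,208), and the blue cap at (176,243). I'll zoom in for corner points.

```bash
cat > h.py <<'E'
import numpy as np, cv2
from scipy.spatial.transform import Rotation as R
def cam(c):
    f=200/np.tan(np.radians(c["vertical_fov"]/2)); return f,c["cx"],c["cy"],np.array(c["eye"]),R.from_euler('xyz',c["attitude"]).as_matrix()
def proj(C,P):
    f,cx,cy,e,M=C; q=(np.atleast_2d(P)-e)@M; return np.c_[f*q[:,0]/q[:,2]+cx,f*q[:,1]/q[:,2]+cy]
def unproj(C,uv,z):
    f,cx,cy,e,M=C; uv=np.atleast_2d(uv); d=np.c_[(uv[:,0]-cx)/f,(uv[:,1]-cy)/f,np.ones(len(uv))]@M.T
    return e+d*((z-e[2])/d[:,2])[:,None]
E
python3 - <<'E'
import cv2
t=cv2.imread("pics/top0.png"); s=cv2.imread("pics/scene0.png")
cv2.imwrite("pics/t_sv.png",cv2.resize(t[170:280,110:240],None,fx=5,fy=5,interpolation=cv2.INTER_CUBIC))
cv2.imwrite("pics/s_sv.png",cv2.resize(s[170:270,370:480],None,fx=6,fy=6,interpolation=cv2.INTER_CUBIC)[:600])
cv2.imwrite("pics/t_ba.png",cv2.resize(t[160:340,340:530],None,fx=3,fy=3,interpolation=cv2.INTER_CUBIC))
E
```

```text
(no output)
```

View pics/t_sv.png

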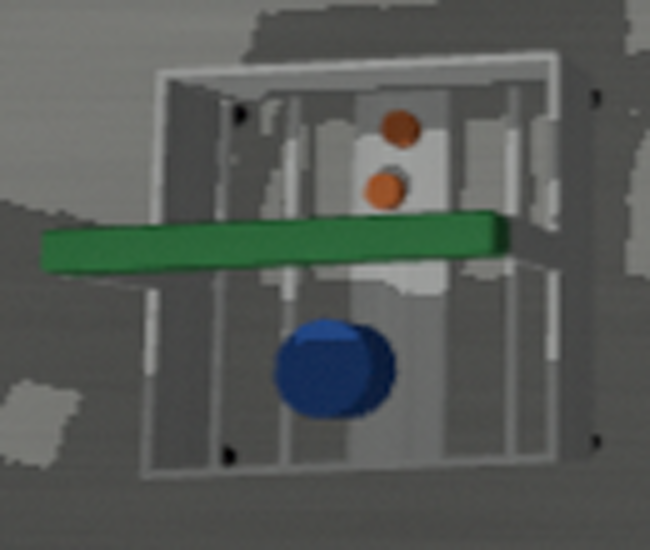

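View pics/s_sv.png

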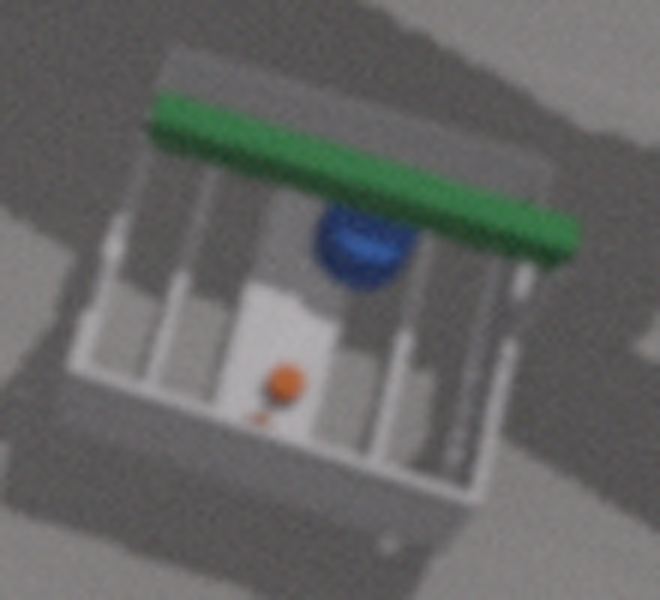

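View pics/t_ba.png

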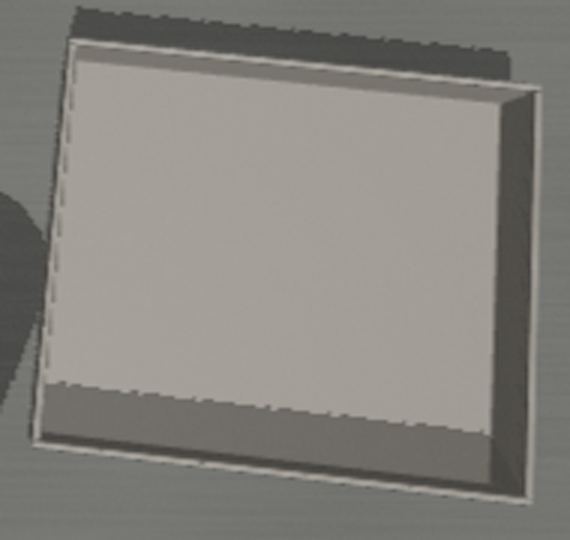

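```bash
cat > fit.py <<'E'
from h import *
from station import eyes
from scipy.optimize import least_squares
T=cam(eyes.camera("top")); S=cam(eyes.camera("scene"))
def fit(obs,x0):
    def pts(p,L):
        r=R.from_euler('z',p[2]).as_matrix(); return np.array(L)@r.T+[p[0],p[1],0]
    g=lambda p: np.concatenate([(proj(C,pts(p,L))-uv).ravel() for C,L,uv in obs])
    s=least_squares(g,x0); print(s.x,np.degrees(s.x[2]),np.round(g(s.x),1)); return s.x
a=.072;h=.055
L=[[a,a,h],[a,-a,h],[-a,-a,h],[-a,a,h]]
tz=lambda l:np.array(l)/5+[110,170]-.4
ot=(T,L,tz([(158,73),(558,56),(553,460),(145,475)]))
os_=(S,[L[1],L[0],L[2],L[3]],np.array([(75,368),(480,500),(178,48),(550,158)])/6+[370,170]-.4)
x0=[.45,.3,0]
s1=fit([ot],x0);s2=fit([os_],x0); s=fit([ot,os_],x0)
c=.119;d=.139;h=.05
B=[[c,d,h],[c,-d,h],[-c,-d,h],[-c,d,h]]
b=fit([(T,B,np.array([(70,40),(540,88),(530,502),(35,443)])/3+[340,160]-.3)],[.4,-.2,0])
print("handle",unproj(T,tz([(43,230),(44,262),(495,213),(496,252)]),.123))
r=R.from_euler('z',s[2]).as_matrix()
for n,uv,z in [("a",(401,128),.02),("b",(386,190),.02),("blue",(320,369),.038)]:
    print(n,((unproj(T,tz([uv]),z)-[s[0],s[1],0])@r)*1000)
E
python3 fit.py
```

```text
[0.51937436 0.25554707 0.05013049] 2.872265347001271 [ 0.6 -0.1 -0.4 -0.2  0.1 -0.  -0.3  0.3]
[0.51899901 0.25736658 0.05936192] 3.401187424385727 [ 0.  -0.2  0.2 -0.  -0.6 -0.2  0.3  0.4]
[0.51929483 0.25631912 0.05381048] 3.083113402738395 [ 0.   0.1 -1.  -0.3 -0.2 -0.2 -0.5  0.4 -0.6 -0.5 -0.5 -0.  -0.8 -0.3
 -0.1  0.5]
[ 0.48019501 -0.19643317 -0.09932456] -5.690877859019481 [ 0.3 -0.6  0.1 -0.8  0.4  0.5 -0.8  0.7]
handle [[0.52234856 0.3278369  0.123     ]
 [0.51210803 0.32644895 0.123     ]
 [0.52888278 0.18257928 0.123     ]
 [0.51644734 0.18148938 0.123     ]]
a [[54.52384991 -3.47880643 20.        ]]
b [[31.01499785  1.82926431 20.        ]]
blue [[-36.13267741  17.55869899  38.        ]]
```

Call:
jog_arm(moves=[[[24,-18,0],[0,0,-0.93],94],[[48,-36,0],[0,0,-1.86],94],[[72,-54,0],[0,0,-2.8],94],[[96,-72,0],[0,0,-3.73],94],[[120,-90,0],[0,0,-4.66],94]], squeeze=40)

```text
time_s: 0.62
ee_pos: [0.2823, 0.4348, 0.2054]
eef_rot: [-3.141, 0.0, 2.433]
force: [-0.1, 0.9, 0.3]
grip_width: 0.0939
```

Call:
jog_arm(moves=[[[24,-18,0],[0,0,-0.93],94],[[48,-36,0],[0,0,-1.86],94],[[72,-54,0],[0,0,-2.8],94],[[96,-72,0],[0,0,-3.73],94],[[120,-90,0],[0,0,-4.66],94]])

```text
time_s: 1.03
ee_pos: [0.4024, 0.3447, 0.2054]
eef_rot: [-3.142, 0.0, 2.026]
force: [0.4, -0.6, 0.6]
grip_width: 0.094
```

Call:
jog_arm(moves=[[[24,-18,0],[0,0,-0.93],94],[[48,-36,0],[0,0,-1.86],94],[[72,-54,0],[0,0,-2.8],94],[[96,-72,0],[0,0,-3.73],94],[[118,-90,0],[0,0,-4.65],94]])

```text
time_s: 1.45
ee_pos: [0.5205, 0.2546, 0.2053]
eef_rot: [-3.141, 0.0, 1.621]
force: [-0.5, 0.3, 0.2]
grip_width: 0.0942
```

Call:
jog_arm(moves=[[[0,0,0],[0,0,0],94],[[0,0,0],[0,0,0],94]])

```text
time_s: 1.62
ee_pos: [0.5199, 0.2549, 0.2049]
eef_rot: [-3.141, 0.0, 1.623]
force: [0.5, -0.0, 0.0]
grip_width: 0.0939
```

```bash
python3 - <<'E'
from station import ctrl, eyes
from h import *
o=ctrl.get_obs(); c=eyes.camera("wrist"); cv2.imwrite("pics/w1.png",c["frame"][:,:,::-1])
M=np.array(c["hand_eye"]);print(M)
f=200/np.tan(np.radians(c["vertical_fov"]/2))
Rt=R.from_euler('xyz',o["eef_rot"]).as_matrix()
# predicted handle outline
r=R.from_euler('z',.0538).as_matrix()
for x,y in [(7,73),(7,-73),(-7,-73),(-7,73)]:
    P=r@[x/1e3,y/1e3,0]+[.5193,.2560,.123]
    q=np.linalg.inv(M)@np.r_[Rt.T@(P-o["ee_pos"]),1]; print(f*q[0]/q[2]+c["cx"],f*q[1]/q[2]+c["cy"])
E
```

```text
[[-7.99349163e-04 -9.73111237e-01 -2.30334283e-01  6.59835815e-02]
 [ 9.99999441e-01 -6.18512138e-04 -8.57308788e-04 -1.29208987e-03]
 [ 6.91792265e-04 -2.30334840e-01  9.73111187e-01 -1.80110077e-01]
 [ 0.00000000e+00  0.00000000e+00  0.00000000e+00  1.00000000e+00]]
330.80479297754016 124.51104405546374
330.1250352462614 272.21923464453494
316.4451744438874 272.23889769666926
315.30542172997383 124.55059377615461
```

View pics/w1.png

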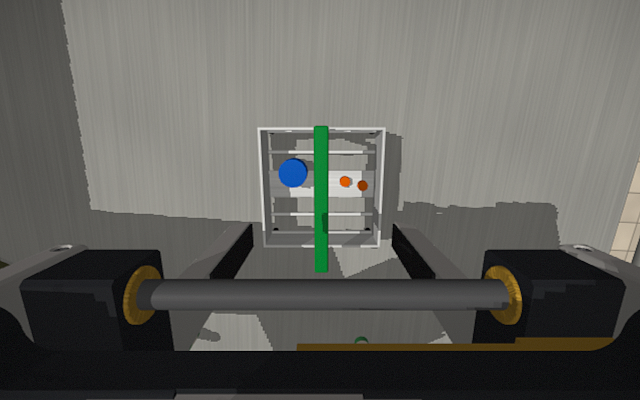

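The wrist view shows the handle at columns 314–328 and rows 125–271, within about 1.5 px of the prediction. Descending.

Call:
jog_arm(moves=[[[-1.5,1,-25],[0,0,0],94],[[-1.5,1,-50],[0,0,0],94],[[-1.5,1,-75],[0,0,0],94],[[-1.5,1,-98],[0,0,0],94],[[-1.5,1,-110],[0,0,0],94]])

```text
time_s: 2.08
ee_pos: [0.5161, 0.2573, 0.0929]
eef_rot: [-3.139, 0.001, 1.627]
force: [0.6, -1.0, -0.7]
grip_width: 0.0944
```

Call:
jog_arm(moves=[[[0,0,0],[0,0,0],70],[[0,0,0],[0,0,0],50],[[0,0,0],[0,0,0],35],[[0,0,0],[0,0,0],24],[[0,0,0],[0,0,0],20]], squeeze=40)

```text
time_s: 2.5
ee_pos: [0.5183, 0.2571, 0.0967]
eef_rot: [3.14, -0.001, 1.625]
force: [-0.5, 0.0, 0.7]
grip_width: 0.0639
```

Call:
jog_arm(moves=[[[0,0,0],[0,0,0],18],[[0,0,0],[0,0,0],16],[[0,0,0],[0,0,0],14],[[0,0,0],[0,0,0],8],[[0,0,0],[0,0,0],5]])

```text
time_s: 2.92
ee_pos: [0.5179, 0.2568, 0.0955]
eef_rot: [-3.142, -0.0, 1.625]
force: [-0.2, -0.4, 0.8]
grip_width: 0.0307
```

Call:
jog_arm(moves=[[[0,0,0],[0,0,0],0],[[0,0,0],[0,0,0],0],[[0,0,0],[0,0,0],0],[[0,0,0],[0,0,0],0],[[0,0,0],[0,0,0],0]], squeeze=50)

```text
time_s: 3.33
ee_pos: [0.518, 0.2568, 0.0954]
eef_rot: [3.141, -0.0, 1.625]
force: [1.9, 0.3, -1.0]
grip_width: 0.0138
```

Call:
jog_arm(moves=[[[0,0,1],[0,0,0],0],[[0,0,3],[0,0,0],0],[[0,0,6],[0,0,0],0],[[0,0,10],[0,0,0],0],[[0,0,15],[0,0,0],0]])

```text
time_s: 3.75
ee_pos: [0.5177, 0.2567, 0.1107]
eef_rot: [-3.141, 0.0, 1.625]
force: [0.1, 0.3, -4.4]
grip_width: 0.0136
```

Call:
jog_arm(moves=[[[0,0,6],[0,0,0],0],[[0,0,12],[0,0,0],0],[[0,0,18],[0,0,0],0],[[0,0,24],[0,0,0],0],[[0,0,30],[0,0,0],0]])

```text
time_s: 4.17
ee_pos: [0.5179, 0.2568, 0.1412]
eef_rot: [3.141, -0.0, 1.625]
force: [0.3, 0.4, -4.3]
grip_width: 0.0132
```

Call:
jog_arm(moves=[[[0,0,6],[0,0,0],0],[[0,0,12],[0,0,0],0],[[0,0,18],[0,0,0],0],[[0,0,24],[0,0,0],0],[[0,0,29],[0,0,0],0]])

```text
time_s: 4.58
ee_pos: [0.5179, 0.2568, 0.1702]
eef_rot: [3.141, -0.0, 1.625]
force: [0.4, 0.9, -4.2]
grip_width: 0.0139
```

Call:
jog_arm(moves=[[[0,0,4],[0,0,0],0],[[0,0,7],[0,0,0],0],[[0,0,9],[0,0,0],0],[[0,0,10],[0,0,0],0],[[0,0,10],[0,0,0],0]])

```text
time_s: 5.0
ee_pos: [0.5179, 0.2568, 0.1795]
eef_rot: [-3.142, 0.0, 1.625]
force: [0.2, -0.0, -3.3]
grip_width: 0.0134
```

```bash
python3 - <<'E'
from station import ctrl, eyes
import cv2
for n in ["scene","top"]:
    c=eyes.camera(n); cv2.imwrite(f"pics/{n}2.png",c["frame"][:,:,::-1])
print(ctrl.get_obs())
a=cv2.imread("pics/scene2.png")[90:290,320:520]; 
cv2.imwrite("pics/s2z.png",cv2.resize(a,None,fx=3,fy=3))
E
```

```text
{'time_s': 5.1, 'qpos': array([3.96948803e-01, 3.83699882e-01, 1.47123965e+00, 1.08169772e-05,
       1.28708970e+00, 3.43071161e-01]), 'joint_vel': array([-1.52324896e-03,  8.38003528e-05,  1.39956909e-03, -9.48952489e-04,
        4.52789983e-04, -6.29542956e-04]), 'tau': array([ 4.95627435e-03, -6.02550530e+01, -3.68453944e+01,  7.19190273e-02,
        7.66385961e-05,  9.37763002e-05]), 'ee_pos': array([0.51777534, 0.25674088, 0.17920975]), 'eef_rot': array([-3.14117802e+00,  1.37080331e-04,  1.62467097e+00]), 'force': array([-0.68249608,  0.05464864, -4.05994269]), 'moment': array([-0.07028954,  0.07395669,  0.01277195]), 'grip_width': 0.01348164907042737}
```

View pics/s2z.png

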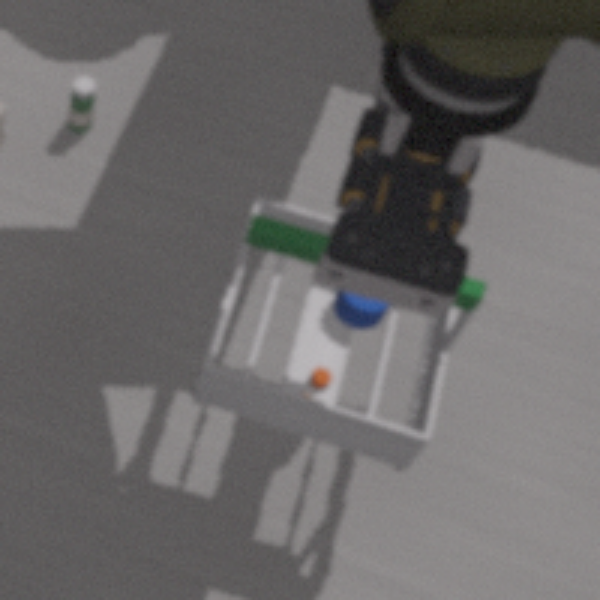

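View pics/top2.png

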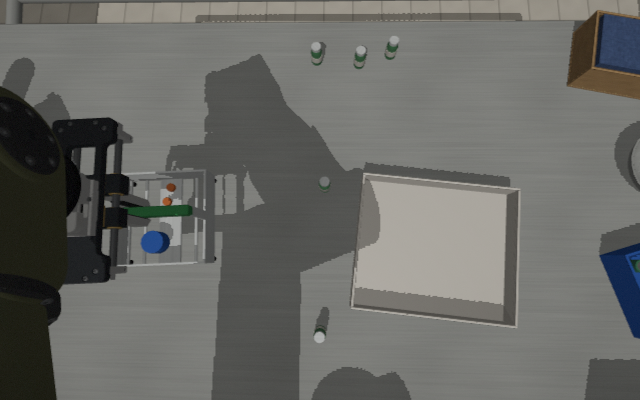

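```bash
python3 - <<'E'
import cv2
a=cv2.imread("pics/scene0.png")[100:230,270:370]; b=cv2.imread("pics/top0.png")[160:220,290:360]
b2=cv2.imread("pics/top0.png")[310:350,290:360]
cv2.imwrite("pics/bz.png",cv2.hconcat([cv2.resize(a,(460,598)),cv2.resize(cv2.vconcat([b,b2]),(340,598))]))
E
```

```text
(no output)
```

View pics/bz.png

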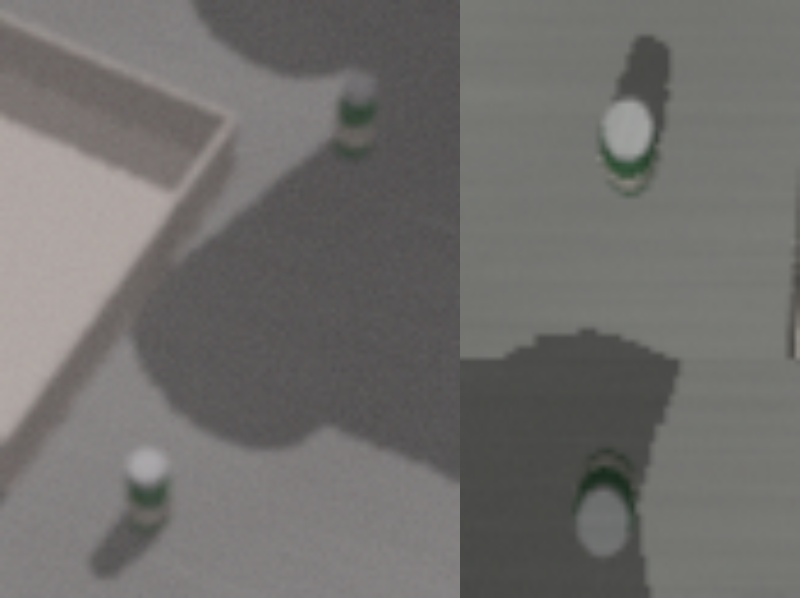

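```bash
python3 - <<'E'
from h import *
from station import eyes
T=cam(eyes.camera("top")); S=cam(eyes.camera("scene"))
def tri(ut,us):
    A=[];b=[]
    from scipy.optimize import least_squares
    s=least_squares(lambda p:np.r_[(proj(T,p)-ut).ravel(),(proj(S,p)-us).ravel()],[.5,0,.05]); print(s.x,np.round(s.fun,1))
tri((290+(628-460)/4.857,160+130/5.98),(270+148/4.6,100+462/4.6))
tri((290+(603-460)/4.857,310+(522-358)/5.98),(270+358/4.6,100+85/4.6))
E
```

```text
[0.5945015  0.00083431 0.05011259] [-0.5  0.2 -0.7 -0. ]
[0.32620113 0.00674175 0.04665315] [-0.3  0.1 -0.4  0. ]
```

Call:
jog_arm(moves=[[[-0.2,-2,0],[0,0,0],0],[[-0.5,-6,0],[0,0,0],0],[[-1,-12,0],[0,0,0],0],[[-1.7,-20,0],[0,0,0],0],[[-2.5,-30,0],[0,0,0],0]])

```text
time_s: 5.62
ee_pos: [0.5152, 0.226, 0.1794]
eef_rot: [-3.142, 0.0, 1.625]
force: [-0.0, -1.5, -5.4]
grip_width: 0.0133
```

Call:
jog_arm(moves=[[[-1,-12,0],[0,0,0],0],[[-2,-24,0],[0,0,0],0],[[-3,-36,0],[0,0,0],0],[[-4,-48,0],[0,0,0],0],[[-5,-60,0],[0,0,0],0]])

```text
time_s: 6.03
ee_pos: [0.5103, 0.1654, 0.1795]
eef_rot: [3.141, -0.0, 1.624]
force: [0.5, -0.1, -4.9]
grip_width: 0.0137
```

Call:
jog_arm(moves=[[[-1,-12,0],[0,0,0],0],[[-2,-24,0],[0,0,0],0],[[-3,-36,0],[0,0,0],0],[[-4,-48,0],[0,0,0],0],[[-5,-60,0],[0,0,0],0]])

```text
time_s: 6.45
ee_pos: [0.5053, 0.1056, 0.1795]
eef_rot: [3.142, 0.0, 1.625]
force: [-0.1, 0.0, -3.8]
grip_width: 0.0133
```

Call:
jog_arm(moves=[[[-1,-12,0],[0,0,0],0],[[-2,-24,0],[0,0,0],0],[[-3,-36,0],[0,0,0],0],[[-4,-48,0],[0,0,0],0],[[-5,-60,0],[0,0,0],0]])

```text
time_s: 6.87
ee_pos: [0.5002, 0.0456, 0.1794]
eef_rot: [-3.142, 0.0, 1.625]
force: [0.5, -0.5, -4.5]
grip_width: 0.0134
```

Call:
jog_arm(moves=[[[-1,-12,0],[0,0,0],0],[[-2,-24,0],[0,0,0],0],[[-3,-36,0],[0,0,0],0],[[-4,-48,0],[0,0,0],0],[[-5,-60,0],[0,0,0],0]])

```text
time_s: 7.28
ee_pos: [0.4953, -0.0144, 0.1795]
eef_rot: [3.142, 0.0, 1.625]
force: [0.9, 0.2, -4.5]
grip_width: 0.0134
```

Call:
jog_arm(moves=[[[-1,-12,0],[0,0,0],0],[[-2,-24,0],[0,0,0],0],[[-3,-36,0],[0,0,0],0],[[-4,-48,0],[0,0,0],0],[[-5,-60,0],[0,0,0],0]])

```text
time_s: 7.7
ee_pos: [0.4903, -0.0744, 0.1794]
eef_rot: [3.142, 0.0, 1.625]
force: [0.6, -0.2, -3.7]
grip_width: 0.0136
```

Call:
jog_arm(moves=[[[-1,-12,0],[0,0,0],0],[[-2,-24,0],[0,0,0],0],[[-3,-36,0],[0,0,0],0],[[-4,-48,0],[0,0,0],0],[[-5,-60,0],[0,0,0],0]])

```text
time_s: 8.12
ee_pos: [0.4852, -0.1344, 0.1794]
eef_rot: [-3.141, -0.0, 1.625]
force: [-0.4, -0.5, -4.9]
grip_width: 0.0137
```

Call:
jog_arm(moves=[[[-1,-10,0],[0,0,0],0],[[-1.7,-18,0],[0,0,0],0],[[-2.2,-24,0],[0,0,0],0],[[-2.6,-28,0],[0,0,0],0],[[-3,-30,0],[0,0,0],0]])

```text
time_s: 8.53
ee_pos: [0.4824, -0.1636, 0.1794]
eef_rot: [-3.142, -0.0, 1.624]
force: [0.6, -0.1, -3.7]
grip_width: 0.0137
```

Call:
jog_arm(moves=[[[0,0,0],[0,0,0],0],[[0,0,0],[0,0,0],0],[[0,0,0],[0,0,0],0]])

```text
time_s: 8.78
ee_pos: [0.4824, -0.1629, 0.1794]
eef_rot: [-3.142, -0.0, 1.625]
force: [0.2, 0.2, -3.9]
grip_width: 0.0136
```

```bash
python3 - <<'E'
from station import ctrl, eyes
import cv2
for n in ["scene","top"]:
    c=eyes.camera(n); cv2.imwrite(f"pics/{n}3.png",c["frame"][:,:,::-1])
o=ctrl.get_obs();print(o["time_s"],o["ee_pos"],o["force"],o["moment"])
a=cv2.imread("pics/scene3.png")[60:260,150:350]; b=cv2.imread("pics/top3.png")[130:330,330:530]
cv2.imwrite("pics/z3.png",cv2.hconcat([cv2.resize(a,(400,400)),cv2.resize(b,(400,400))]))
E
```

```text
8.8833 [ 0.48246025 -0.16290623  0.17948883] [-0.67637946 -0.26901026 -4.08005354] [-0.03517683  0.04747207  0.00012409]
```

View pics/z3.png

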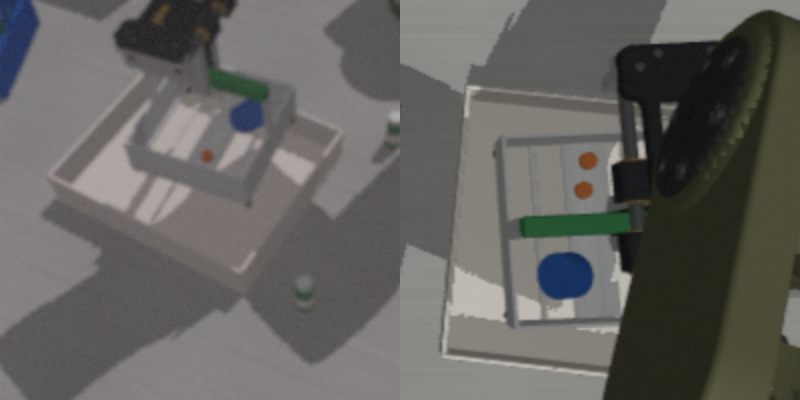

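All three caps are still in the sieve. I'll centre it, lower it slightly, then shake.

Call:
jog_arm(moves=[[[0,-2,-1],[0,0,0],0],[[0,-6,-3],[0,0,0],0],[[0,-11,-5],[0,0,0],0],[[0,-17,-8],[0,0,0],0],[[-1,-22,-11],[0,0,0],0]])

```text
time_s: 9.3
ee_pos: [0.4814, -0.186, 0.1681]
eef_rot: [-3.142, 0.0, 1.625]
force: [-0.4, 0.2, -4.3]
grip_width: 0.0139
```

Call:
jog_arm(moves=[[[0,-4,-2],[0,0,0],0],[[0,-7,-4],[0,0,0],0],[[-1,-9,-5],[0,0,0],0],[[-1,-10,-6],[0,0,0],0],[[-1,-10,-6],[0,0,0],0]])

```text
time_s: 9.72
ee_pos: [0.4803, -0.1953, 0.1622]
eef_rot: [-3.141, -0.0, 1.625]
force: [1.0, 0.1, -4.2]
grip_width: 0.0137
```

Call:
jog_arm(moves=[[[-1,20,0],[0,0,0],0],[[-2,30,0],[0,0,0],0],[[-1,10,0],[0,0,0],0],[[1,-20,0],[0,0,0],0],[[2,-30,0],[0,0,0],0]])

```text
time_s: 10.13
ee_pos: [0.4826, -0.2272, 0.1628]
eef_rot: [3.141, 0.001, 1.625]
force: [1.0, 0.3, -4.7]
grip_width: 0.0136
```

```bash
cat > look.py <<'E'
import sys
from station import ctrl, eyes
import cv2
k=sys.argv[1]
F=[eyes.camera(n)["frame"][:,:,::-1] for n in ["scene","top"]]
o=ctrl.get_obs();print(o["time_s"],o["ee_pos"],o["eef_rot"],o["grip_width"])
a=F[0][60:260,150:350]; b=F[1][130:330,330:530]
cv2.imwrite(f"pics/z{k}.png",cv2.hconcat([cv2.resize(a,(400,400)),cv2.resize(b,(400,400))]))
E
python3 look.py 4
```

```text
10.2333 [ 0.48234266 -0.22625983  0.16235533] [-3.14157063e+00  1.24882196e-04  1.62320282e+00] 0.013687710685350402
```

View pics/z4.png

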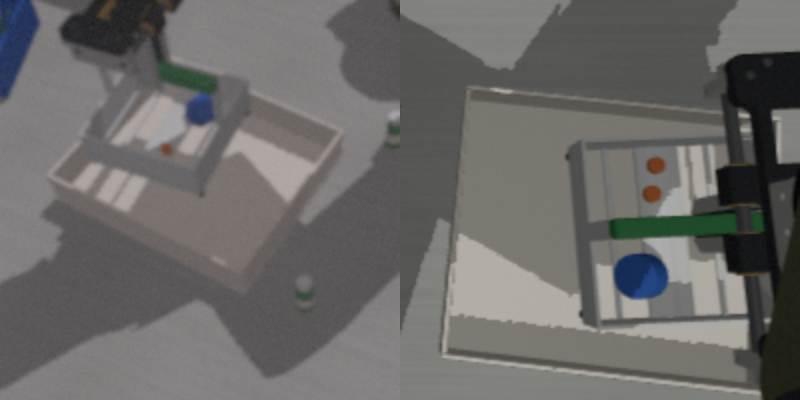

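Call:
jog_arm(moves=[[[-1.5,28,0],[0,0,0],0],[[-3,60,0],[0,0,0],0],[[-1.5,30,0],[0,0,0],0],[[0,0,0],[0,0,0],0],[[-1.5,30,0],[0,0,0],0]])

```text
time_s: 10.65
ee_pos: [0.4809, -0.201, 0.1625]
eef_rot: [3.141, 0.003, 1.619]
force: [1.4, 1.9, -4.0]
grip_width: 0.0137
```

Call:
jog_arm(moves=[[[-1.5,30,0],[0,0,0],0],[[0,0,0],[0,0,0],0],[[1.5,-30,0],[0,0,0],0],[[0,0,0],[0,0,0],0],[[0,0,0],[0,0,0],0]])

```text
time_s: 11.07
ee_pos: [0.4803, -0.193, 0.1621]
eef_rot: [-3.141, -0.002, 1.624]
force: [0.3, 1.0, -4.3]
grip_width: 0.0136
```

```bash
python3 look.py 5
```

```text
11.1667 [ 0.48085539 -0.19415458  0.16256799] [ 3.14156726e+00 -1.81518971e-04  1.62601084e+00] 0.013876219565596737
```

View pics/z5.png

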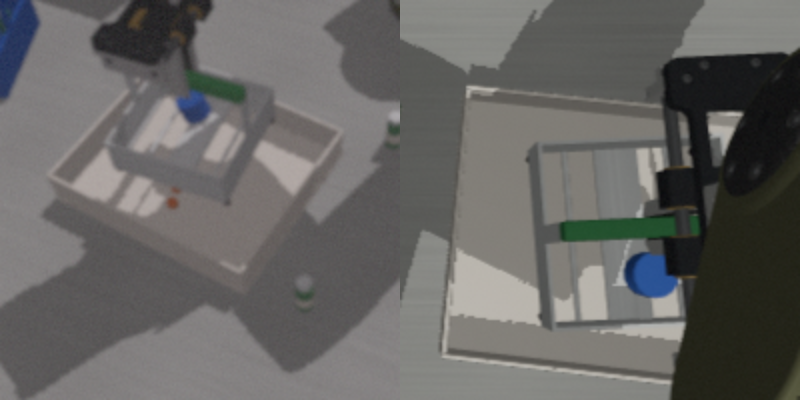

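Call:
jog_arm(moves=[[[0,0,0],[0,0,0],0],[[0,0,0],[0,0,0],0],[[0,0,0],[0,0,0],0],[[0,0,0],[0,0,0],0]])

```text
time_s: 11.5
ee_pos: [0.4809, -0.1952, 0.1625]
eef_rot: [3.142, 0.0, 1.625]
force: [0.6, -0.1, -3.5]
grip_width: 0.0134
```

```bash
python3 - <<'E'
from station import eyes
import cv2
a=eyes.camera("scene")["frame"][:,:,::-1]; w=eyes.camera("wrist")["frame"][:,:,::-1]
cv2.imwrite("pics/z6.png",cv2.resize(a[100:200,190:300],(660,600),interpolation=cv2.INTER_CUBIC)); cv2.imwrite("pics/w6.png",w)
E
```

```text
(no output)
```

View pics/z6.png

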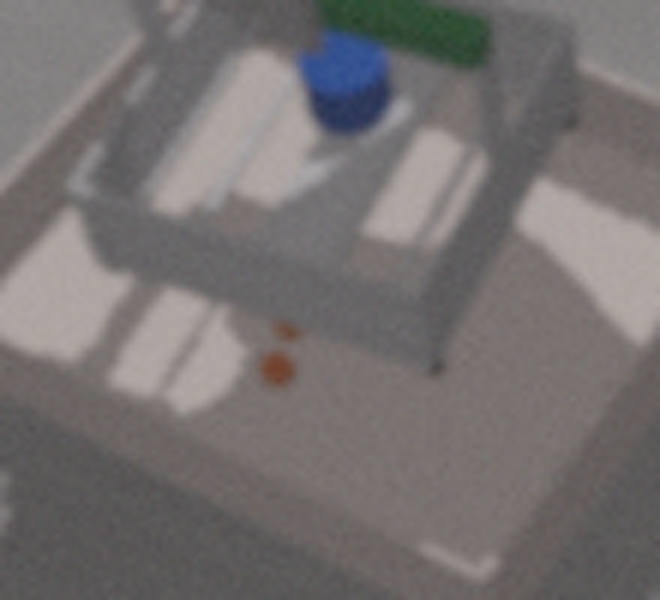

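View pics/w6.png

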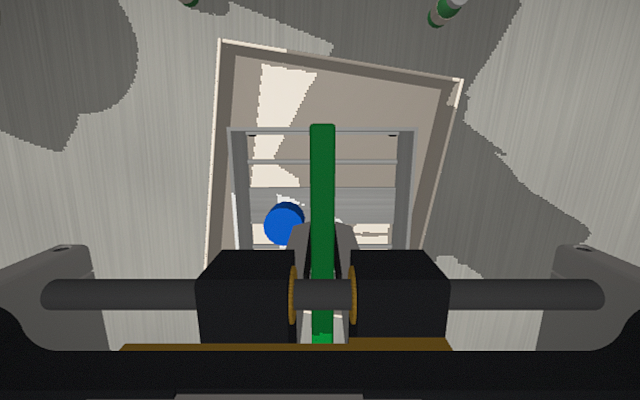

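Both orange caps are on the basin floor (zoom px 278,368 and 287,330) and the blue cap is in the sieve. Returning with the reverse shift of (+37, +452, −67) mm.

Call:
jog_arm(moves=[[[0,2,2],[0,0,0],0],[[0.5,6,5],[0,0,0],0],[[1,12,9],[0,0,0],0],[[2,20,14],[0,0,0],0],[[3,30,17],[0,0,0],0]])

```text
time_s: 12.02
ee_pos: [0.4842, -0.1645, 0.1804]
eef_rot: [3.141, 0.0, 1.624]
force: [0.9, 0.6, -3.8]
grip_width: 0.0136
```

Call:
jog_arm(moves=[[[1,12,0],[0,0,0],0],[[2,24,0],[0,0,0],0],[[3,36,0],[0,0,0],0],[[4,48,0],[0,0,0],0],[[5,60,0],[0,0,0],0]])

```text
time_s: 12.43
ee_pos: [0.4889, -0.1038, 0.1793]
eef_rot: [-3.141, -0.0, 1.625]
force: [0.5, 0.0, -4.0]
grip_width: 0.0132
```

Call:
jog_arm(moves=[[[1,12,0],[0,0,0],0],[[2,24,0],[0,0,0],0],[[3,36,0],[0,0,0],0],[[4,48,0],[0,0,0],0],[[5,60,0],[0,0,0],0]])

```text
time_s: 12.85
ee_pos: [0.494, -0.044, 0.1794]
eef_rot: [3.142, -0.0, 1.625]
force: [-0.1, 0.4, -4.1]
grip_width: 0.0135
```

Call:
jog_arm(moves=[[[1,12,0],[0,0,0],0],[[2,24,0],[0,0,0],0],[[3,36,0],[0,0,0],0],[[4,48,0],[0,0,0],0],[[5,60,0],[0,0,0],0]])

```text
time_s: 13.27
ee_pos: [0.4989, 0.016, 0.1794]
eef_rot: [-3.142, 0.0, 1.625]
force: [0.6, -0.7, -4.3]
grip_width: 0.0135
```

Call:
jog_arm(moves=[[[1,12,0],[0,0,0],0],[[2,24,0],[0,0,0],0],[[3,36,0],[0,0,0],0],[[4,48,0],[0,0,0],0],[[5,60,0],[0,0,0],0]])

```text
time_s: 13.68
ee_pos: [0.504, 0.076, 0.1794]
eef_rot: [-3.142, -0.0, 1.625]
force: [-0.0, -0.0, -4.1]
grip_width: 0.0138
```

Call:
jog_arm(moves=[[[1,12,0],[0,0,0],0],[[2,24,0],[0,0,0],0],[[3,36,0],[0,0,0],0],[[4,48,0],[0,0,0],0],[[5,60,0],[0,0,0],0]])

```text
time_s: 14.1
ee_pos: [0.5089, 0.136, 0.1794]
eef_rot: [-3.141, 0.0, 1.625]
force: [0.0, -0.2, -3.8]
grip_width: 0.0136
```

Call:
jog_arm(moves=[[[1,12,0],[0,0,0],0],[[2,24,0],[0,0,0],0],[[3,36,0],[0,0,0],0],[[4,48,0],[0,0,0],0],[[5,60,0],[0,0,0],0]])

```text
time_s: 14.52
ee_pos: [0.514, 0.196, 0.1795]
eef_rot: [3.142, -0.0, 1.625]
force: [0.3, -0.1, -3.8]
grip_width: 0.0137
```

Call:
jog_arm(moves=[[[1,10,0],[0,0,0],0],[[2,19,0],[0,0,0],0],[[3,26,0],[0,0,0],0],[[4,30,0],[0,0,0],0],[[4,32,0],[0,0,0],0]])

```text
time_s: 14.93
ee_pos: [0.518, 0.2273, 0.1794]
eef_rot: [-3.142, 0.0, 1.625]
force: [-0.8, 0.3, -3.4]
grip_width: 0.0132
```

Call:
jog_arm(moves=[[[0,0,-2],[0,0,0],0],[[0,0,-6],[0,0,0],0],[[0,0,-12],[0,0,0],0],[[0,0,-19],[0,0,0],0],[[0,0,-27],[0,0,0],0]])

```text
time_s: 15.35
ee_pos: [0.5178, 0.2265, 0.1517]
eef_rot: [-3.141, 0.0, 1.624]
force: [0.5, 0.5, -5.3]
grip_width: 0.0133
```

Call:
jog_arm(moves=[[[0,0,-8],[0,0,0],0],[[0,0,-16],[0,0,0],0],[[0,0,-24],[0,0,0],0],[[0,0,-31],[0,0,0],0],[[0,0,-37],[0,0,0],0]])

```text
time_s: 15.77
ee_pos: [0.5177, 0.2267, 0.1145]
eef_rot: [-3.141, 0.0, 1.625]
force: [0.4, -0.2, -3.6]
grip_width: 0.0137
```

Call:
jog_arm(moves=[[[0,0,-5],[0,0,0],0],[[0,0,-9],[0,0,0],0],[[0,0,-12],[0,0,0],0],[[0,0,-14],[0,0,0],0],[[0,0,-16],[0,0,0],0]])

```text
time_s: 16.18
ee_pos: [0.518, 0.2268, 0.0994]
eef_rot: [3.141, -0.0, 1.625]
force: [-1.0, 0.5, -3.9]
grip_width: 0.0139
```

Call:
jog_arm(moves=[[[0,0,-1],[0,0,0],0],[[0,0,-2],[0,0,0],0],[[0,0,-3],[0,0,0],0],[[0,0,-3.5],[0,0,0],0],[[0,0,-3.5],[0,0,0],0]])

```text
time_s: 16.6
ee_pos: [0.5179, 0.2268, 0.0959]
eef_rot: [3.142, -0.0, 1.625]
force: [-0.2, 0.1, -3.3]
grip_width: 0.0134
```

I'm 30 mm short in y. I'll raise slightly, move across and lower again.

Call:
jog_arm(moves=[[[0,0,1],[0,0,0],0],[[0,0,3],[0,0,0],0],[[0,2,5],[0,0,0],0],[[0,5,6],[0,0,0],0],[[0,10,6],[0,0,0],0]])

```text
time_s: 17.02
ee_pos: [0.5181, 0.237, 0.1024]
eef_rot: [3.141, -0.0, 1.624]
force: [-0.2, -0.0, -4.3]
grip_width: 0.0139
```

Call:
jog_arm(moves=[[[0,6,0],[0,0,0],0],[[0,12,0],[0,0,0],0],[[0,16,0],[0,0,0],0],[[0,19,-1],[0,0,0],0],[[0,20,-2],[0,0,0],0]])

```text
time_s: 17.43
ee_pos: [0.5178, 0.2574, 0.0998]
eef_rot: [-3.142, -0.0, 1.625]
force: [-0.1, -0.1, -3.5]
grip_width: 0.0137
```

Call:
jog_arm(moves=[[[0,0,-1],[0,0,0],0],[[0,0,-2],[0,0,0],0],[[0,0,-3],[0,0,0],0],[[0,0,-4],[0,0,0],0],[[0,0,-4.5],[0,0,0],0]])

```text
time_s: 17.85
ee_pos: [0.5179, 0.2565, 0.0956]
eef_rot: [-3.142, 0.0, 1.624]
force: [-3.0, -3.2, 4.1]
grip_width: 0.0134
```

Call:
jog_arm(moves=[[[0,0,-0.2],[0,0,0],0],[[0,0,-0.3],[0,0,0],0],[[0,0,-0.3],[0,0,0],0]])

```text
time_s: 18.1
ee_pos: [0.518, 0.2565, 0.0956]
eef_rot: [3.141, 0.0, 1.625]
force: [-3.0, -4.3, 3.8]
grip_width: 0.0137
```

Call:
jog_arm(moves=[[[0,0,0],[0,0,0],16],[[0,0,0],[0,0,0],24],[[0,0,0],[0,0,0],36],[[0,0,0],[0,0,0],50],[[0,0,0],[0,0,0],65]])

```text
time_s: 18.52
ee_pos: [0.5179, 0.2569, 0.0952]
eef_rot: [3.141, -0.0, 1.625]
force: [-0.4, -0.3, -0.1]
grip_width: 0.0392
```

Call:
jog_arm(moves=[[[0,0,0],[0,0,0],80],[[0,0,0],[0,0,0],80],[[0,0,0],[0,0,0],80],[[0,0,0],[0,0,0],80],[[0,0,0],[0,0,0],80]])

```text
time_s: 18.93
ee_pos: [0.5179, 0.2568, 0.0952]
eef_rot: [3.142, 0.0, 1.625]
force: [1.0, -0.2, -0.7]
grip_width: 0.0726
```

Call:
jog_arm(moves=[[[0,0,10],[0,0,0],80],[[0,0,25],[0,0,0],80],[[0,0,45],[0,0,0],80],[[0,0,65],[0,0,0],80],[[0,0,85],[0,0,0],80]])

```text
time_s: 19.35
ee_pos: [0.5178, 0.2568, 0.1819]
eef_rot: [3.141, -0.0, 1.625]
force: [0.3, -0.8, 0.0]
grip_width: 0.08
```

Call:
jog_arm(moves=[[[-15,0,20],[0,0,0],80],[[-40,0,40],[0,0,0],80],[[-70,0,50],[0,0,0],80],[[-100,0,60],[0,0,0],80],[[-110,0,60],[0,0,0],80]])

```text
time_s: 19.77
ee_pos: [0.4058, 0.257, 0.2431]
eef_rot: [3.138, -0.002, 1.626]
force: [0.1, 1.1, -0.0]
grip_width: 0.08
```

Call:
jog_arm(moves=[[[0,0,0],[0,0,0],80],[[0,0,0],[0,0,0],80],[[0,0,0],[0,0,0],80]])

```text
time_s: 20.02
ee_pos: [0.4087, 0.2567, 0.2398]
eef_rot: [-3.141, 0.0, 1.624]
force: [0.2, 0.0, -0.3]
grip_width: 0.08
```

```bash
python3 - <<'E'
from station import ctrl,eyes
import cv2
F=[eyes.camera(n)["frame"][:,:,::-1] for n in ["scene","top"]]
cv2.imwrite("pics/z7.png",cv2.resize(F[0][60:285,150:500],(790,508),interpolation=cv2.INTER_CUBIC)); cv2.imwrite("pics/t7.png",F[1])
cv2.imwrite("pics/t7z.png",cv2.resize(F[1][170:280,110:240],None,fx=5,fy=5,interpolation=cv2.INTER_CUBIC))
o=ctrl.get_obs();print(o["time_s"],o["ee_pos"],o["force"],o["grip_width"])
E
```

```text
20.1167 [0.40863381 0.2566251  0.23948777] [-0.49944202  0.37384689 -0.58731872] 0.08017724328813573
```

View pics/z7.png

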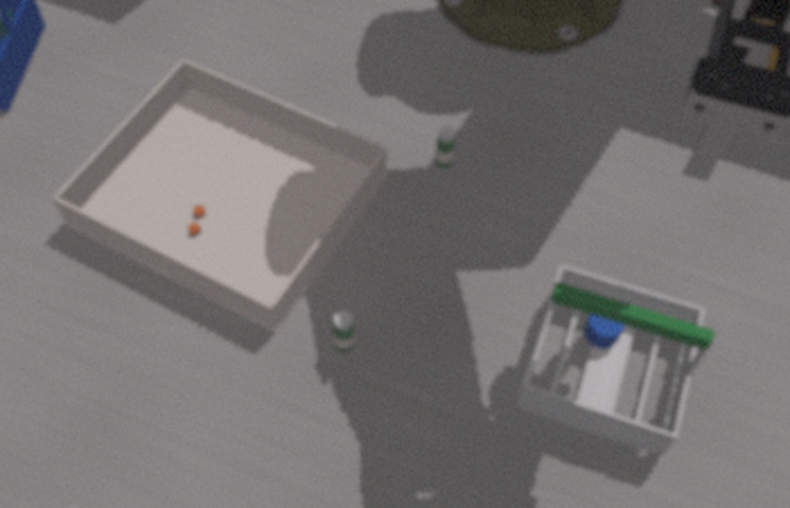

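View pics/t7.png

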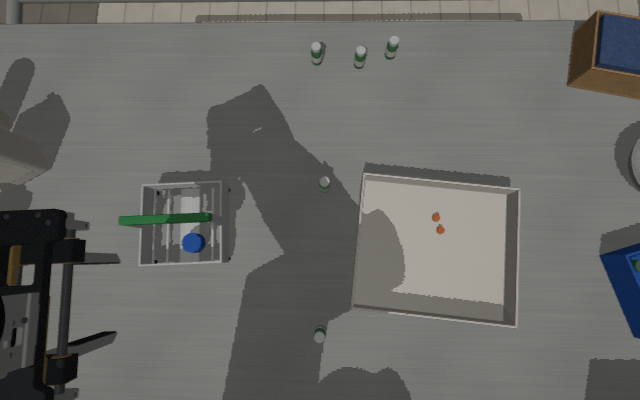

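The top view shows the sieve upright with its rim corners at the same pixels as at the start. The blue cap is in it (193,243), both orange caps are in the basin (436,217 and 440,230), and the arm is clear.

```bash
python3 -c "
from station import ctrl
print(ctrl.hand_in())"
```

```text
the job is handed in; nothing more can be done
None
```

I gripped the sieve by its handle, carried it level over the basin and shook it along y. I then set it back where it stood, let go, and handed the job in at about 20 s.

- **Final checks:** in the last scene and top images both orange caps lie in the basin and the blue cap is in the sieve. The sieve stands upright with its rim at its starting pixels, to about a pixel. The gripper is open and clear of it, and the force readings show only noise.
- **What went wrong:** the first, gentler shake moved no caps, so I shook harder. My first set-down was 30 mm short in y, so I lifted the sieve a few millimetres and moved it to the right place before releasing.
- **Not confirmed:** hand-in gave no verdict.

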